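# Put the knife-sharpening kit away

### The arm

A 6-joint arm with a two-finger parallel gripper is mounted at the origin on a cart in front of the work surface, level with it; the furniture and walls round the work are solid. World frame = base frame: x ahead of the robot, y to its left, z up, the work surface at z = 0. Lengths are in m, angles in degrees, forces in N, time in s.
With the tool pointing down it reaches from about 0.375 to 0.9 m from the base axis. Payload 3.1 kg.
Tool frame: the origin (TCP) lies at the very end of the fingers, on their centre line; the grasp point (between the pads) lies 19 mm behind it; z points along the fingers, y is the line along which they close (so a half turn about z gives the same grasp; the last joint's range is limited). The gripper opens to 87 mm and grips with 3 to 60 N. Pads are 19 mm wide; open, the fingers measure 117 mm over their backs; the gripper's body (75 mm by 190 mm) begins 51 mm behind the grasp point.
Start: joints at [65.518, 30.224, 82.088, -0, 67.689, -10.227], TCP at [0.154, 0.606, 0.223] pointing down, gripper open.
Joint ranges: [-176.69, 176.69], [-43.24, 126.21], [12.49, 139.97], [-82, 262], [0, 151.66], [-163.58, 163.58]. Speed limits (degrees/s): [159.86, 159.86, 180, 180, 180, 180].

### API

Orientations are given as a 3x3 rotation matrix whose columns are the frame's x, y, z axes.
In Python, from rig import * gives the robot as it stands.
- The arm moves only by the tool jog_arm, never from a script. Its arguments are lists of equal length, an entry for each row: "delta_pos": the shift along the world's x, y, z in cm, a list of three; "turn": the turn about the world's z in degrees; "grip": the closure, from 0 (fully open) to 1 (shut). In form: {"delta_pos": [[x, y, z], ...], "turn": [turn, ...], "grip": [grip, ...]}. A call has 1 to 12 rows; each row is the pose to reach, as a shift and turn from the pose commanded when the call began; what a row does not reach only later rows make up. A row lasts 1/8 s, in which the tool goes at most 62.5 mm and 10.7 degrees, less where a joint would pass 70% of its speed; a pose out of reach is approached as far as the arm can. A call with a gripper value outside its range is refused whole. The fingers move at their own pace and stop on an object; the grip force is fixed at half the most. Time passes only in rows, so rows that repeat a pose let the fingers close. It gives the time, the measured TCP pose, the force, the opening and the grip force at its end, in the units of the state.
- read_state(): the state, without advancing time (a new reading comes with each control period).
- capture(name): name is "scene" or "side" or "wrist"; returns a dict with "color" (400x640x3 uint8, blue, green, red), "fovy" (degrees; the focal length in pixels is half the picture's height over the tangent of half this angle, whatever the lens; pixels are square), "cx", "cy" (the principal point, pixels), "k1" (the pictures are not rectified: a ray, as slopes to the right and down, at radius r is drawn at 1 + k1 r^2 times it, then the intrinsics apply), "camera_from_world" (4x4, takes a point from world to camera coordinates). Camera axes: x right, y up, looking along -z (the intrinsics and any distortion apply to the point x, -y, -z); pixel columns grow to the right and rows downward; lengths in m; the calibration is good to about 2 mm. A picture is of the moment at which its call begins. There is no depth.
- hand_in(): hands the job in; it is judged then, once.
The state is a dict: "time_s": time; "joint_positions": joint angles; "qvel": joint speeds; "tau": joint torques, N m; "position": TCP position; "tcp_rot": TCP orientation; "force": force on the tool from outside, world axes, zero at the start; "moment": the same for the moment, N m; "opening": opening from 0.0 (shut) to 1.0 (fully open); "grasp_force": force on a finger pad.
Only numpy, scipy, OpenCV 4.12 (cv2) and the standard library are available. Lean on these libraries where they do the work, as an engineer would, in place of code of your own. Each camera call takes 0.05 s, during which the arm holds its last target. There are 200 camera calls.

### The job

The knives are sharp and back on the wall, so pack up the sharpening kit. First move the dropper bottle of honing oil, which stands where the holder's sprung clamp arm swings back, and stand it upright on top of the wooden kit chest; then lift the clamp arm over until it stays open by itself and take the whetstone out of the holder. Lay that whetstone and every other whetstone on the table flat in the chest's open drawer, each in a bay of its own, fold the empty clamp back down and push the drawer fully home until its catch holds it; leave everything else where it is.

Things in the scene. Friction and masses are not known exactly. Their poses are not given: they have to be found in the camera images.
- clamp_arm (a joint): sprung clamp arm of the whetstone holder: steel wire yoke 70 mm wide, rubber foot on the whetstone's far end, black cross-bar as handle. Hinge angle, rad: 0 foot on the whetstone, -0.12 folded down on the empty holder, 2.6 swung up and over to its stop behind the holder. An over-centre spring drives it shut below about 1.3, open above; lifting takes about 5 N at the bar (0.6 N m)
- clamp_bar (a point): centre of the clamp arm's round cross-bar, 14 mm thick, level along the holder's y; 54 mm of it clear between the yoke's side wires, over 24 mm free below it. 120 mm from the hinge; with the clamp shut 115 mm nearer the robot than the hinge and 35 mm above it. Pinched across, it turns between the fingers, so an upright tool can follow the arc
- clamp_hinge (a point): centre of the clamp arm's hinge axis, 62 mm above the table and 95 mm beyond the middle of the whetstone bed. Fixed to the holder; x points from the whetstone bed to the hinge (away from the robot), y is the hinge axis, z up
- stone_bed (a point): middle of the holder's whetstone bed (its surface, 28 mm above the table): a bamboo board 225 x 96 mm; low steel stops 7 mm high at the bed's ends and corners, the long sides are open to fingers. x along the bed towards the hinge, z up
- whetstone_1_mid (a point): the whetstone clamped in the holder, a two-layer block 130 x 48 x 22 mm, about 0.33 kg. Point: its centre; x along its length, y across its 48 mm width, z through its thickness. In the holder its top is 50 mm above the table
- whetstone_2_mid (a point): a whetstone lying flat on the table to the right of the holder (may be absent), two-layer block 130 x 48 x 22 mm, about 0.33 kg. Point: its centre; x along its length, y across its 48 mm width, z through its thickness
- whetstone_3_mid (a point): a whetstone lying flat on the table to the right of the holder (may be absent), two-layer block 130 x 48 x 22 mm, about 0.33 kg. Point: its centre; x along its length, y across its 48 mm width, z through its thickness
- whetstone_4_mid (a point): a whetstone lying flat on the table to the right of the holder (may be absent), two-layer block 130 x 48 x 22 mm, about 0.33 kg. Point: its centre; x along its length, y across its 48 mm width, z through its thickness
- oil_bottle_mid (a point): small amber dropper bottle of honing oil, 102 mm tall, 0.09 kg, round body 33 mm thick for its lower 65 mm, narrow cap and black dropper above; it stands on the table just behind the holder, in the clamp arm's sweep. Point: on its axis, 51 mm above its foot; z along the bottle
- chest_top (a point): centre of the top of the wooden kit chest: 200 mm (x) by 344 mm (y), 74 mm above the table, with a rail 6 mm thick and 8 mm high round its edge. Fixed; x points away from the drawer front, y to its left, z up. The chest does not move
- kit_drawer (a joint): how far the kit chest's drawer stands open, m: 0 fully home, about 0.17 at the start, 0.182 at most. It slides with about 1 N of friction; in the last 13 mm a spring catch resists (about 6 N), then from 6 mm on draws it home and holds it
- drawer_front (a point): middle of the drawer's front panel on its outer face, 35 mm above the table; moves with the drawer. The panel is 58 mm high (6 to 64 mm above the table) and 342 mm wide, with two brass knobs 105 mm either side of the middle, 22 mm proud; its middle is bare. x points into the chest (the way the drawer is pushed), y left, z up
- bay_1 (a point): centre of bay 1 of 4 in the drawer (1 is the leftmost seen from the robot), on the bay's floor, 19 mm above the table; moves with the drawer. Bays are 174 mm long (x, into the chest) and 73 mm wide (y), divided by ribs 3 mm thick and 5 mm high; drawer sides and back are 29 mm high above the floor
- bay_2 (a point): centre of bay 2 of 4 in the drawer (1 is the leftmost seen from the robot), on the bay's floor, 19 mm above the table; moves with the drawer. Bays are 174 mm long (x, into the chest) and 73 mm wide (y), divided by ribs 3 mm thick and 5 mm high; drawer sides and back are 29 mm high above the floor
- bay_3 (a point): centre of bay 3 of 4 in the drawer (1 is the leftmost seen from the robot), on the bay's floor, 19 mm above the table; moves with the drawer. Bays are 174 mm long (x, into the chest) and 73 mm wide (y), divided by ribs 3 mm thick and 5 mm high; drawer sides and back are 29 mm high above the floor
- bay_4 (a point): centre of bay 4 of 4 in the drawer (1 is the leftmost seen from the robot), on the bay's floor, 19 mm above the table; moves with the drawer. Bays are 174 mm long (x, into the chest) and 73 mm wide (y), divided by ribs 3 mm thick and 5 mm high; drawer sides and back are 29 mm high above the floor
- garlic_mid (a point): garlic bulb, 53 mm, centre. Bystander
- pepper_mill_mid (a point): small glass pepper shaker, 44 mm thick, 90 mm tall, centre. Bystander
- candle_box_mid (a point): small card box, 56 x 85 x 24 mm, centre. Bystander
Not all that is in view belongs to the job. What is shaped like the part that bears whetstone_1_mid but red is not meant.

How it is judged:
By the outcome, as a careful person would: the job done as asked, in the order asked, and still so for the second after the job is handed in, with the robot touching nothing.
Of whetstone_2, whetstone_3, whetstone_4 only 1 to 3 are there at a start; the rules pass over those that are not, and their reading is None.
At some moment in a run one of whetstone_2, whetstone_3, whetstone_4 may be knocked a few centimetres aside while the robot is not near it.
Once in a run the grip may slacken for a moment while it holds something.
It also fails if it takes over 210 s, if anything falls off the work surface, if the arm or the gripper's body presses on something with over 40 N, if the wrist force passes 120 N, or if a joint passes its speed limit or range.

## Working session

There is one attempt and no reset: what is moved stays moved. The work goes in short steps, Python scripts to look and compute and a tool call to move; the robot and the scene stay as the last step left them, time stands still between calls to the robot, and variables do not carry over. Pictures are saved under pics/ and viewed, at most 14 in all, crops included, and the job is handed in when it is done.

Besides the shell and the picture viewer there is one more tool, called after ">>>" in YAML: its name, and indented under it one key for each argument. jog_arm: Moves the arm, as the interface text tells. Its arguments: {"type":"object","properties":{"delta_pos":{"type":"array"},"turn":{"type":"array"},"grip":{"type":"array"}},"required":["delta_pos","turn","grip"]}

```bash
mkdir -p pics; cat > h.py <<'E'
from rig import *
import numpy as np, cv2
def snap(n,f):
    c=capture(n); cv2.imwrite(f"pics/{f}.png",c["color"]); np.save(f"pics/{f}.npy",c,allow_pickle=True); return c
def load(f): return np.load(f"pics/{f}.npy",allow_pickle=True).item()
def ray(c,u,v):
    h=c["color"].shape[0]; f=h/2/np.tan(np.radians(c["fovy"])/2)
    a=np.array([(u-c["cx"])/f,(v-c["cy"])/f]); b=a.copy()
    for _ in range(20): b=a/(1+c["k1"]*(b@b))
    T=c["camera_from_world"]; R=T[:3,:3]; o=-R.T@T[:3,3]
    return o,R.T@np.array([b[0],-b[1],-1])
def plane(c,u,v,z):
    o,d=ray(c,u,v); return o+d*(z-o[2])/d[2]
def proj(c,p):
    h=c["color"].shape[0]; f=h/2/np.tan(np.radians(c["fovy"])/2)
    q=c["camera_from_world"]@np.append(p,1); s=np.array([q[0],-q[1]])/-q[2]
    s=s*(1+c["k1"]*(s@s)); return np.array([c["cx"],c["cy"]])+f*s
def tri(c1,p1,c2,p2):
    o1,d1=ray(c1,*p1); o2,d2=ray(c2,*p2)
    s=np.linalg.lstsq(np.c_[d1,-d2],o2-o1,rcond=None)[0]
    a,b=o1+d1*s[0],o2+d2*s[1]; return (a+b)/2,np.linalg.norm(a-b)
E
python3 - <<'E'
from h import *
for n in ["scene","side","wrist"]:
    c=snap(n,n+"0"); T=c["camera_from_world"]; print(n,c["fovy"],c["k1"],-T[:3,:3].T@T[:3,3])
s=read_state(); print(s["position"],s["tcp_rot"],s["opening"])
E
```

```text
scene 48.18678129719115 -0.11267830265971955 [-0.40403253 -0.55994099  1.23720414]
side 53.0113492683811 -0.09065423598072749 [ 0.06238146 -0.79905671  0.85742087]
wrist 60.339671816267156 -0.06753805113878002 [0.08063373 0.62415989 0.38358251]
[0.15364636 0.60525369 0.22176745] [[-9.69204608e-01  2.46255862e-01 -6.91032094e-04]
 [ 2.46256656e-01  9.69203449e-01 -1.52736958e-03]
 [ 2.93626978e-04 -1.65050489e-03 -9.99998595e-01]] 1.000933364596965
```

View pics/scene0.png

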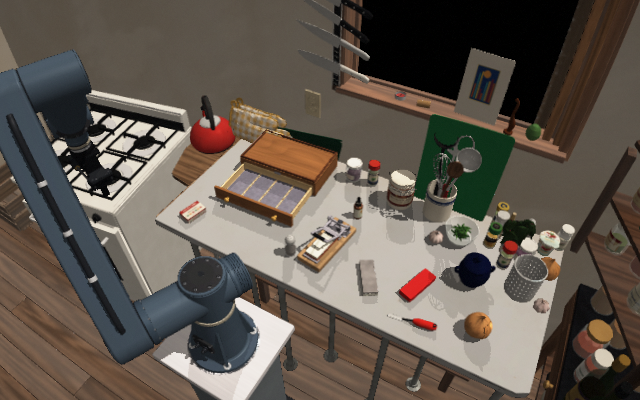

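View pics/side0.png

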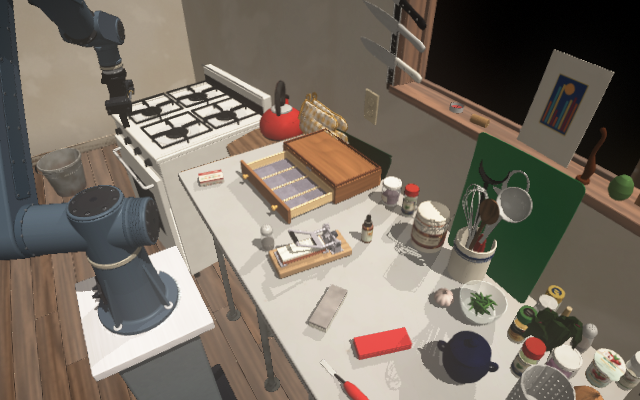

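The scene shows the holder at (327,243), the bottle at (358,208), the chest and drawer at (270,180), one loose grey stone at (368,277) and a red decoy at (418,285). I'll zoom in on both views.

```bash
python3 - <<'E'
from h import *
a=load("scene0")["color"][125:310,170:450]; b=load("side0")["color"][125:340,190:400]
cv2.imwrite("pics/za.png",cv2.resize(a,(784,518),interpolation=cv2.INTER_CUBIC)) #2.8
cv2.imwrite("pics/zb.png",cv2.resize(b,None,fx=2.75,fy=2.75,interpolation=cv2.INTER_CUBIC))
E
```

```text
(no output)
```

View pics/za.png

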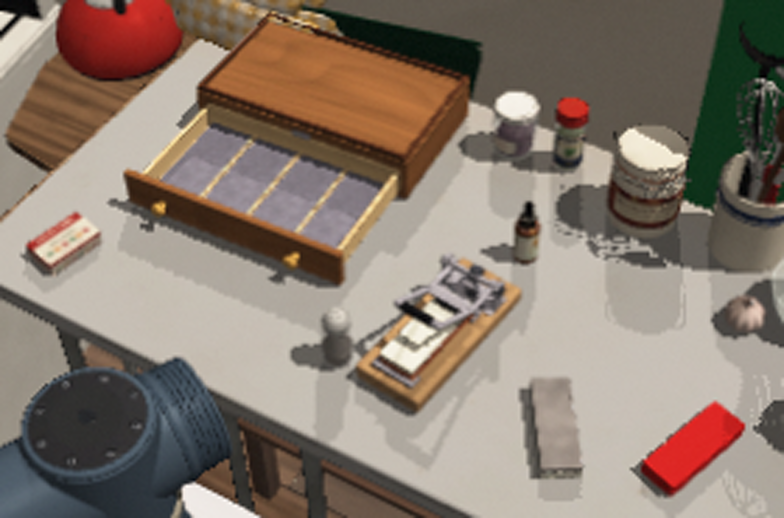

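View pics/zb.png

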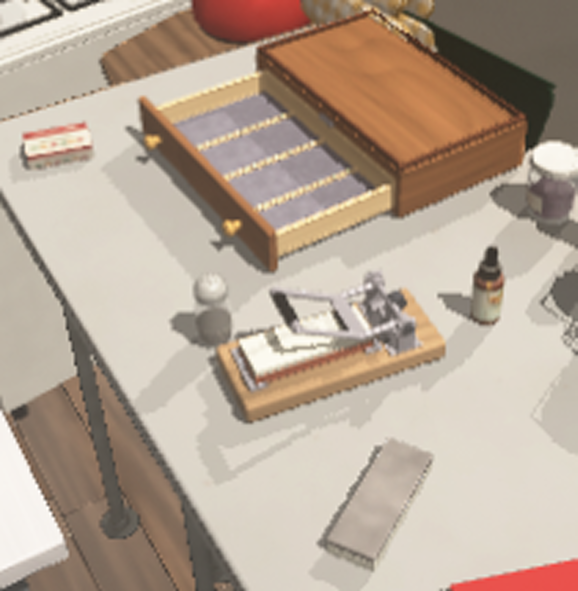

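```bash
python3 - <<'E'
from h import *
np.set_printoptions(precision=4,suppress=True)
A=load("scene0");B=load("side0")
za=lambda x,y:(170+x/2.8,125+y/2.8)
zb=lambda x,y:(190+x/2.75,125+y/2.75)
def show(n,p,z,c=A,m=za): print(n,plane(c,*m(*p),z))
for p in [(357,366),(414,401),(521,290),(466,257)]: show("boardA",p,.028)
for p in [(218,352),(247,407),(445,346),(412,291)]: show("boardB",p,.028,B,zb)
for n,p,q in [("barL",(397,303),(273,292)),("barR",(433,323),(297,330)),("droptip",(528,205),(490,250)),("botfoot",(525,259),(487,320)),("knobL",(160,208),(153,141)),("knobR",(292,260),(232,227)),("frontTL",(126,172),(140,99)),("frontTR",(344,265),(275,237)),
 ("chestNL",(200,90),(258,50)),("chestFL",(268,17),(372,12)),("chestFR",(468,77),(525,120)),("chestNR",(404,160),(400,166)),("hingeknob",(449,262),(375,278))]:
  print(n,*tri(A,za(*p),B,zb(*q)))
for p in [(531,378),(570,378),(580,467),(536,470)]: show("w2A",p,.022)
for p in [(390,438),(433,458),(369,560),(321,541)]: show("w2B",p,.022,B,zb)
show("red",(695,440),.03); show("mill",(337,340),.03)
E
```

```text
boardA [ 0.3668 -0.0413  0.028 ]
boardA [ 0.3555 -0.127   0.028 ]
boardA [ 0.5736 -0.1606  0.028 ]
boardA [ 0.5897 -0.0727  0.028 ]
boardB [ 0.3655 -0.0507  0.028 ]
boardB [ 0.3562 -0.1327  0.028 ]
boardB [ 0.5702 -0.1678  0.028 ]
boardB [ 0.5883 -0.0803  0.028 ]
barL [ 0.4277 -0.0629  0.0937] 0.0027100521590394376
barR [ 0.4279 -0.112   0.083 ] 0.005533119479189918
droptip [ 0.655  -0.1263  0.0921] 0.002051493157755313
botfoot [ 0.661  -0.1266 -0.0155] 0.0005481925830033359
knobL [0.4621 0.3308 0.0307] 0.001379083391085301
knobR [0.4702 0.1206 0.0308] 0.002166342382291505
frontTL [0.4752 0.3953 0.0564] 0.0030646812322537823
frontTR [0.4867 0.0493 0.0526] 0.009407841972969455
chestNL [0.6546 0.3984 0.0719] 0.00022647239192933745
chestFL [0.8538 0.4153 0.0664] 0.0001514818587319351
chestFR [0.8676 0.0728 0.0698] 0.0058994499564612125
chestNR [0.6676 0.0648 0.0758] 0.001474140340478933
hingeknob [ 0.5453 -0.0708  0.0603] 0.0005962773292971295
w2A [ 0.4581 -0.2312  0.022 ]
w2A [ 0.4811 -0.2724  0.022 ]
w2A [ 0.3714 -0.3355  0.022 ]
w2A [ 0.3433 -0.2934  0.022 ]
w2B [ 0.4571 -0.2355  0.022 ]
w2B [ 0.4783 -0.2774  0.022 ]
w2B [ 0.3666 -0.3396  0.022 ]
w2B [ 0.3411 -0.3006  0.022 ]
red [ 0.4643 -0.4385  0.03  ]
mill [0.3878 0.0001 0.03  ]
```

>>> jog_arm:
  delta_pos:
    - [10, -12, 5]
    - [39, -71, 5]
    - [39, -71, 5]
    - [39, -71, 5]
    - [39, -71, 5]
    - [39, -71, 5]
    - [39, -71, 5]
    - [39, -71, 5]
    - [39, -71, 5]
    - [39, -71, 5]
    - [39, -71, 5]
    - [39, -71, 5]
  turn: [0, 6, 6, 6, 6, 6, 6, 6, 6, 6, 6, 6]
  grip: [0, 0, 0, 0, 0, 0, 0, 0, 0, 0, 0, 0]

```text
time_s: 1.65
position: [0.5141, -0.049, 0.2699]
tcp_rot: [[-0.99, 0.144, -0.0], [0.144, 0.99, 0.0], [0.0, 0.0, -1.0]]
force: [0.7, 0.8, -0.7]
opening: 1.004
grasp_force: 0.0
```

>>> jog_arm:
  delta_pos:
    - [0, 0, 0]
    - [0, 0, 0]
    - [0, 0, 0]
    - [0, 0, 0]
    - [0, 0, 0]
    - [0, 0, 0]
  turn: [0, 0, 0, 0, 0, 0]
  grip: [0, 0, 0, 0, 0, 0]

```text
time_s: 2.4
position: [0.5135, -0.0465, 0.27]
tcp_rot: [[-0.99, 0.143, 0.0], [0.143, 0.99, -0.0], [-0.0, -0.0, -1.0]]
force: [-0.3, -0.3, -0.9]
opening: 0.999
grasp_force: 0.0
```

```bash
python3 - <<'E'
from h import *
c=snap("wrist","w1"); T=c["camera_from_world"]; print(-T[:3,:3].T@T[:3,3])
E
```

```text
[ 0.4387808  -0.03562538  0.43187838]
```

View pics/w1.png

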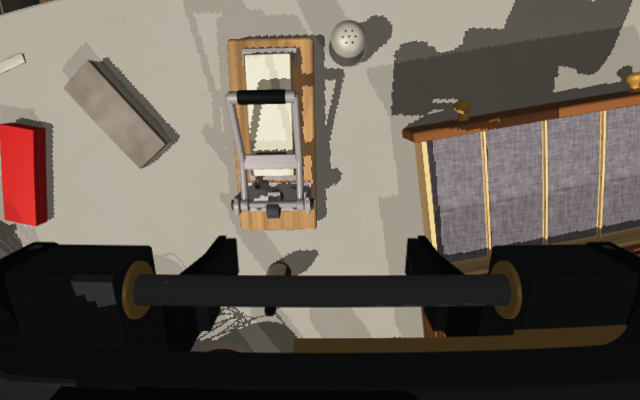

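The wrist view shows the holder with its bar at (262,97) and hinge ends at (237,206) and (309,205). Stone 2 is at (118,113), the shaker at (348,42), the bottle's dropper at (270,313) and the drawer at right. There is only one loose grey stone.

```bash
python3 - <<'E'
from h import *
np.set_printoptions(precision=4,suppress=True)
c=load("w1")
for n,p,z in [("bar",(262,97),.097),("hingeL",(309,205),.062),("hingeR",(237,206),.062),("s1a",(247,54),.05),("s1b",(293,54),.05),("s1far",(243,177),.05),("s1far",(295,177),.05),
 ("bd",(229,39),.028),("bd",(315,38),.028),("bd",(317,227),.028),("bd",(241,229),.028),("tip",(270,313),.102),("mill",(348,40),.08),
 ("front",(404,129),.064),("front",(638,96),.064),("rib1",(485,131),.024),("rib1",(490,249),.024),("rib2",(543,122),.024),("rib2",(548,240),.024),("rib3",(600,112),.024),("rib3",(605,230),.024),("side",(427,140),.048),("side",(438,262),.048)]:
  print(n,plane(c,*p,z))
# stone 2 by mask: grey-brown darker than the table
im=c["color"]; hsv=cv2.cvtColor(im,cv2.COLOR_BGR2HSV)
roi=im[45:185,50:190]; print(im[113,118],im[70,160],im[150,170],im[130,75], im[146,155])
E
```

```text
bar [ 0.425  -0.0906  0.097 ]
hingeL [ 0.5461 -0.0658  0.062 ]
hingeR [ 0.5357 -0.1464  0.062 ]
s1a [ 0.3778 -0.106   0.05  ]
s1b [ 0.3851 -0.0584  0.05  ]
s1far [ 0.5061 -0.136   0.05  ]
s1far [ 0.5146 -0.0774  0.05  ]
bd [ 0.3558 -0.1267  0.028 ]
bd [ 0.3691 -0.0333  0.028 ]
bd [ 0.5857 -0.0631  0.028 ]
bd [ 0.5749 -0.158   0.028 ]
tip [ 0.6521 -0.1246  0.102 ]
mill [ 0.3843 -0.0028  0.08  ]
front [0.477  0.0463 0.064 ]
front [0.4738 0.3093 0.064 ]
rib1 [0.4964 0.1513 0.024 ]
rib1 [0.6502 0.156  0.024 ]
rib2 [0.4947 0.2229 0.024 ]
rib2 [0.6495 0.2348 0.024 ]
rib3 [0.4914 0.2961 0.024 ]
rib3 [0.6477 0.3153 0.024 ]
side [0.4942 0.0745 0.048 ]
side [0.6454 0.0794 0.048 ]
[131 146 159] [159 175 182] [159 176 183] [161 175 183] [120 135 148]
```

```bash
python3 - <<'E'
from h import *
np.set_printoptions(precision=4,suppress=True)
c=load("scene0");A=c;B=load("side0")
# bottle: mask brown/black profile in both
for n,C,(x0,x1,y0,y1) in [("A",A,(348,370,190,222)),("B",B,(355,378,210,248))]:
    g=C["color"][y0:y1,x0:x1].astype(int).sum(2)
    m=(g<300)
    for i,r in enumerate(m): print(n,y0+i,"".join(".#"[int(v)] for v in r))
E
```

```text
A 190 ......................
A 191 ......................
A 192 ......................
A 193 ......................
A 194 ......................
A 195 ......................
A 196 ......................
A 197 ..........##.........#
A 198 .........####........#
A 199 .........####........#
A 200 .........####........#
A 201 ........#####........#
A 202 ........#####.........
A 203 .......#######........
A 204 ......########........
A 205 ......########........
A 206 ......########........
A 207 ......######.#........
A 208 ......########........
A 209 ......#######.........
A 210 ......#####...........
A 211 ......####............
A 212 .##...###.............
A 213 #########.............
A 214 #########.............
A 215 #########.............
A 216 #########.............
A 217 #############.........
A 218 .....#######..........
A 219 ........##............
A 220 ......................
A 221 ......................
B 210 .......................
B 211 .......................
B 212 .......................
B 213 .......................
B 214 .......................
B 215 ............####
[... 267 characters left out ...]
####......
B 225 ........#########......
B 226 ........########.......
B 227 ........####...........
B 228 .......####......#.....
B 229 ........####..###......
B 230 .........###..##.......
B 231 .......................
B 232 .......................
B 233 .......................
B 234 .......................
B 235 .......................
B 236 .......................
B 237 .......................
B 238 ......#................
B 239 ......#................
B 240 ......##...............
B 241 .......##..............
B 242 .........####.#........
B 243 .......................
B 244 .......................
B 245 .......................
B 246 .......................
B 247 .......................
```

```bash
python3 - <<'E'
from h import *
np.set_printoptions(precision=4,suppress=True)
A=load("scene0");B=load("side0");c=load("w1")
print(plane(A,359,197,.102),plane(B,368.5,215,.102),*tri(A,(359,197),B,(368.5,215)))
im=c["color"].astype(int)[40:180,55:190]; s=im.sum(2)
m=((s>360)&(s<470)).astype(np.uint8); m=cv2.morphologyEx(m,cv2.MORPH_OPEN,np.ones((5,5)))
k,l,st,ce=cv2.connectedComponentsWithStats(m); i=1+np.argmax(st[1:,4])
cn=max(cv2.findContours((l==i).astype(np.uint8),0,2)[0],key=cv2.contourArea)
P=np.array([plane(c,u+55,v+40,.022)[:2] for u,v in cn[:,0]],np.float32)
print(cv2.minAreaRect(P*1000))
E
```

```text
[ 0.6536 -0.1282  0.102 ] [ 0.6494 -0.1331  0.102 ] [ 0.6554 -0.1273  0.0973] 0.003829316195502374
((404.6875305175781, -283.55084228515625), (145.18408203125, 59.92303466796875), 30.27707290649414)
```

>>> jog_arm:
  delta_pos:
    - [14, -8, 0]
    - [14, -8, 0]
    - [14, -8, 0]
    - [14, -8, 0]
    - [14, -8, -6]
    - [14, -8, -12]
    - [14, -8, -12]
    - [14, -8, -12]
  turn: [0, 0, 0, 0, 0, 0, 0, 0]
  grip: [0, 0, 0, 0, 0, 0, 0, 0]

```text
time_s: 3.45
position: [0.6545, -0.1271, 0.152]
tcp_rot: [[-0.99, 0.143, 0.003], [0.143, 0.99, -0.001], [-0.003, -0.001, -1.0]]
force: [-1.0, -0.4, 0.4]
opening: 1.001
grasp_force: 0.0
```

>>> jog_arm:
  delta_pos:
    - [0, 0, -4]
    - [0, 0, -8]
    - [0, 0, -11.2]
    - [0, 0, -11.2]
    - [0, 0, -11.2]
    - [0, 0, -11.2]
    - [0, 0, -11.2]
    - [0, 0, -11.2]
    - [0, 0, -11.2]
    - [0, 0, -11.2]
  turn: [0, 0, 0, 0, 0, 0, 0, 0, 0, 0]
  grip: [0, 0, 0, 0, 1, 1, 1, 1, 1, 1]

```text
time_s: 4.7
position: [0.6534, -0.127, 0.0378]
tcp_rot: [[-0.99, 0.144, -0.0], [0.144, 0.99, 0.0], [0.0, 0.0, -1.0]]
force: [-0.6, 0.6, -0.5]
opening: 0.403
grasp_force: 0.0
```

>>> jog_arm:
  delta_pos:
    - [0, 0, 0]
    - [0, 0, 0]
    - [0, 0, 0]
    - [0, 0, 0]
  turn: [0, 0, 0, 0]
  grip: [1, 1, 1, 1]

```text
time_s: 5.2
position: [0.6535, -0.1269, 0.0378]
tcp_rot: [[-0.99, 0.144, -0.0], [0.144, 0.99, 0.0], [0.0, 0.0, -1.0]]
force: [-0.2, 0.8, -0.6]
opening: 0.363
grasp_force: 30.0
```

>>> jog_arm:
  delta_pos:
    - [0, 0, 5]
    - [0, 0, 10]
    - [0, 0, 15]
    - [3, 5, 15]
    - [5, 10, 15]
    - [7, 15, 15]
    - [9, 20, 15]
    - [10.5, 25, 15]
    - [10.5, 30, 15]
    - [10.5, 32.5, 15]
    - [10.5, 32.5, 15]
    - [10.5, 32.5, 15]
  turn: [0, 0, 0, 0, 0, 0, 0, 0, 0, 0, 0, 0]
  grip: [1, 1, 1, 1, 1, 1, 1, 1, 1, 1, 1, 1]

```text
time_s: 6.7
position: [0.7586, 0.1958, 0.1878]
tcp_rot: [[-0.989, 0.145, -0.0], [0.145, 0.989, -0.001], [0.0, -0.002, -1.0]]
force: [0.4, -0.4, -1.4]
opening: 0.359
grasp_force: 30.0
```

```bash
python3 - <<'E'
from h import *
a=snap("scene","s2")["color"][110:250,200:400]; b=snap("side","d2")["color"][100:240,240:440]
cv2.imwrite("pics/s2z.png",cv2.resize(np.hstack([a,b]),None,fx=2,fy=2,interpolation=cv2.INTER_CUBIC))
E
```

```text
(no output)
```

View pics/s2z.png

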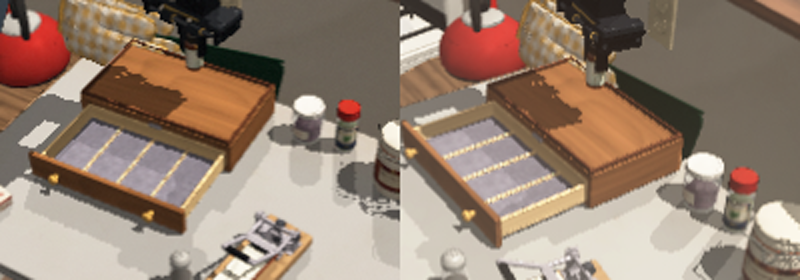

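The bottle is held upright above the chest, so I'll lower it.

>>> jog_arm:
  delta_pos:
    - [0, 0, -3]
    - [0, 0, -6]
    - [0, 0, -7]
    - [0, 0, -7.3]
    - [0, 0, -7.5]
    - [0, 0, -7.5]
  turn: [0, 0, 0, 0, 0, 0]
  grip: [1, 1, 1, 1, 1, 1]

```text
time_s: 7.55
position: [0.7593, 0.198, 0.1142]
tcp_rot: [[-0.99, 0.144, 0.002], [0.144, 0.99, 0.0], [-0.002, 0.001, -1.0]]
force: [-0.3, -0.7, -0.4]
opening: 0.359
grasp_force: 30.0
```

>>> jog_arm:
  delta_pos:
    - [0, 0, -0.1]
    - [0, 0, -0.2]
    - [0, 0, -0.2]
  turn: [0, 0, 0]
  grip: [1, 1, 1]

```text
time_s: 7.92
position: [0.7589, 0.1982, 0.1117]
tcp_rot: [[-0.99, 0.143, 0.001], [0.143, 0.99, 0.0], [-0.001, 0.0, -1.0]]
force: [-0.2, 0.5, 2.1]
opening: 0.36
grasp_force: 30.0
```

>>> jog_arm:
  delta_pos:
    - [0, 0, 0]
    - [0, 0, 0]
    - [0, 0, 0]
    - [0, 0, 0]
    - [0, 0, 5]
    - [0, 0, 10]
    - [0, 0, 15]
    - [-5, -5, 15]
    - [-10, -10, 15]
    - [-15, -15, 15]
    - [-20, -20, 15]
    - [-20, -20, 15]
  turn: [0, 0, 0, 0, 0, 0, 0, 0, 0, 0, 0, 0]
  grip: [0, 0, 0, 0, 0, 0, 0, 0, 0, 0, 0, 0]

```text
time_s: 9.43
position: [0.556, -0.0037, 0.2612]
tcp_rot: [[-0.989, 0.145, -0.001], [0.145, 0.989, -0.0], [0.001, -0.0, -1.0]]
force: [0.3, -0.0, -0.1]
opening: 1.004
grasp_force: 0.0
```

```bash
python3 - <<'E'
from h import *
s=read_state(); print(s["joint_positions"])
a=snap("scene","s3")["color"][110:310,200:440]; 
cv2.imwrite("pics/s3z.png",cv2.resize(a,None,fx=2.5,fy=2.5,interpolation=cv2.INTER_CUBIC))
E
```

```text
[-1.18774321e+01  2.23675568e+01  8.94194819e+01 -3.13705358e-02
  6.82598902e+01 -9.35171051e+01]
```

View pics/s3z.png

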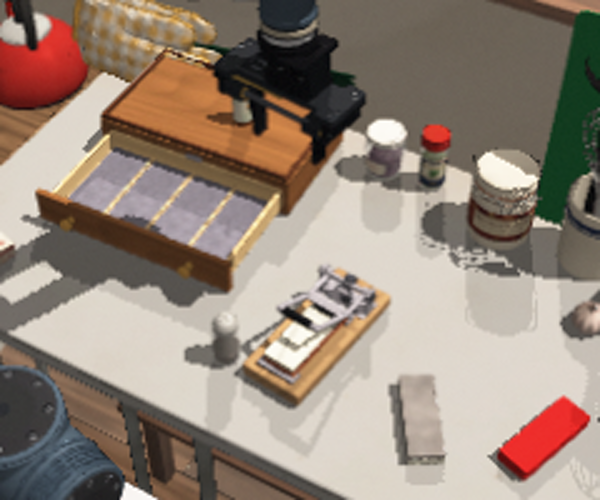

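>>> jog_arm:
  delta_pos:
    - [-4, -3, 0]
    - [-8, -5, 0]
    - [-13, -8.7, 0]
    - [-13, -8.7, -4]
    - [-13, -8.7, -8]
    - [-13, -8.7, -10]
    - [-13, -8.7, -10]
    - [-13, -8.7, -10]
    - [-13, -8.7, -10]
    - [-13, -8.7, -10]
    - [-13, -8.7, -10]
  turn: [-10, -20, -30, -40, -50, -60, -70, -80, -90, -90, -90]
  grip: [0.5, 0.5, 0.5, 0.5, 0.5, 0.5, 0.5, 0.5, 0.5, 0.5, 0.5]

```text
time_s: 10.85
position: [0.4289, -0.089, 0.161]
tcp_rot: [[0.141, 0.99, 0.001], [0.99, -0.141, -0.0], [-0.0, 0.001, -1.0]]
force: [-0.4, 0.4, 0.3]
opening: 0.502
grasp_force: 0.0
```

```bash
python3 - <<'E'
from h import *
snap("wrist","w3")
a=snap("side","d3")["color"]; snap("scene","s4")
cv2.imwrite("pics/d3z.png",np.hstack([cv2.resize(a[170:290,230:370],None,fx=2.8,fy=2.8,interpolation=cv2.INTER_CUBIC),cv2.resize(load("w3")["color"],(400,336))]))
E
```

```text
(no output)
```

View pics/d3z.png

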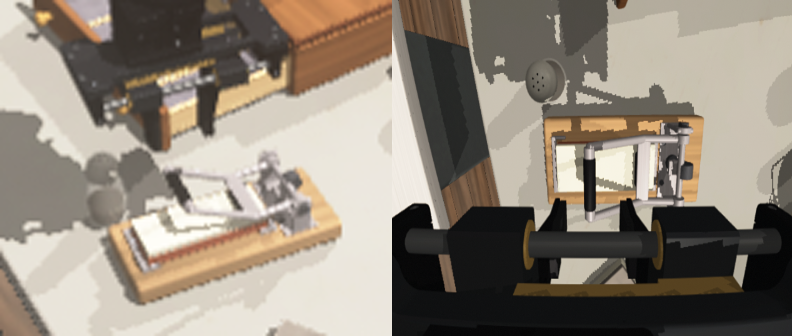

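```bash
python3 - <<'E'
from h import *
c=load("w3")
for p in [(315,175),(315,214),(315,250),(448,170),(465,240),(465,150)]: print(plane(c,*p,.097),plane(c,*p,.062))
E
```

```text
[ 0.4286366 -0.0599809  0.097    ] [ 0.42694381 -0.06709598  0.062     ]
[ 0.42463049 -0.08713441  0.097     ] [ 0.42231694 -0.09845697  0.062     ]
[ 0.42067663 -0.11388475  0.097     ] [ 0.41775042 -0.12935231  0.062     ]
[ 0.51765806 -0.06901361  0.097     ] [ 0.52975927 -0.07752832  0.062     ]
[ 0.52801028 -0.12174618  0.097     ] [ 0.54171558 -0.13843188  0.062     ]
[ 0.5296716  -0.05704272  0.097     ] [ 0.54363433 -0.06370253  0.062     ]
```

>>> jog_arm:
  delta_pos:
    - [-0.3, 0, -4]
    - [-0.3, 0, -7]
    - [-0.3, 0, -8.3]
    - [-0.3, 0, -8.3]
    - [-0.3, 0, -8.3]
    - [-0.3, 0, -8.3]
    - [-0.3, 0, -8.3]
    - [-0.3, 0, -8.3]
    - [-0.3, 0, -8.3]
    - [-0.3, 0, -8.3]
  turn: [0, 0, 0, 0, 0, 0, 0, 0, 0, 0]
  grip: [0.5, 0.5, 0.5, 0.5, 1, 1, 1, 1, 1, 1]

```text
time_s: 12.25
position: [0.4249, -0.0889, 0.0781]
tcp_rot: [[0.143, 0.99, -0.001], [0.99, -0.143, 0.0], [-0.0, -0.001, -1.0]]
force: [-2.8, -1.1, 5.6]
opening: 0.126
grasp_force: 30.0
```

>>> jog_arm:
  delta_pos:
    - [0.6, -0.1, 1.6]
    - [1.4, -0.2, 3.0]
    - [2.4, -0.35, 4.4]
    - [3.6, -0.5, 5.55]
    - [4.9, -0.7, 6.55]
    - [6.35, -0.9, 7.4]
    - [7.9, -1.15, 8.0]
    - [9.5, -1.4, 8.35]
    - [11.15, -1.6, 8.5]
    - [11.15, -1.6, 8.5]
  turn: [0, 0, 0, 0, 0, 0, 0, 0, 0, 0]
  grip: [1, 1, 1, 1, 1, 1, 1, 1, 1, 1]

```text
time_s: 13.5
position: [0.5397, -0.1039, 0.1654]
tcp_rot: [[0.144, 0.99, 0.006], [0.99, -0.144, 0.001], [0.002, 0.006, -1.0]]
force: [-0.6, 6.3, 15.0]
opening: 0.124
grasp_force: 30.1
```

>>> jog_arm:
  delta_pos:
    - [1.65, -0.25, -0.1]
    - [3.3, -0.5, -0.4]
    - [4.85, -0.7, -0.95]
    - [6.3, -0.9, -1.7]
    - [7.7, -1.1, -2.65]
    - [8.9, -1.3, -3.8]
    - [9.95, -1.45, -5.1]
    - [10.8, -1.55, -6.55]
    - [11.3, -1.6, -7.6]
    - [11.3, -1.6, -7.6]
  turn: [0, 0, 0, 0, 0, 0, 0, 0, 0, 0]
  grip: [1, 1, 1, 1, 1, 1, 1, 1, 1, 1]

```text
time_s: 14.75
position: [0.6498, -0.121, 0.0851]
tcp_rot: [[0.144, 0.99, -0.001], [0.99, -0.144, 0.0], [0.0, -0.001, -1.0]]
force: [1.6, 3.0, -3.7]
opening: 0.121
grasp_force: 30.1
```

>>> jog_arm:
  delta_pos:
    - [0, 0, 0]
    - [0, 0, 0]
    - [0, 0, 0]
    - [0, 0, 0]
    - [0, 0, 3]
    - [0, 0, 8]
    - [0, 0, 13]
    - [-5, 1, 15]
    - [-10, 2, 15]
    - [-15, 2.5, 15]
    - [-20, 3, 15]
    - [-20, 3, 15]
  turn: [0, 0, 0, 0, 0, 0, 0, 10, 20, 30, 40, 50]
  grip: [0.5, 0.5, 0.5, 0.5, 0.5, 0.5, 0.2, 0, 0, 0, 0, 0]

```text
time_s: 16.25
position: [0.445, -0.0893, 0.2367]
tcp_rot: [[-0.67, 0.743, -0.005], [0.743, 0.67, 0.002], [0.004, -0.002, -1.0]]
force: [1.0, -1.0, 0.5]
opening: 0.989
grasp_force: 0.0
```

>>> jog_arm:
  delta_pos:
    - [0, 0, 0]
    - [-1, 0, 0]
    - [-2, 0, 0]
    - [-3, 0, 0]
    - [-3, 0, 0]
  turn: [10, 20, 30, 40, 40]
  grip: [0, 0, 0, 0, 0]

```text
time_s: 16.88
position: [0.4194, -0.0909, 0.2371]
tcp_rot: [[-0.989, 0.146, -0.0], [0.146, 0.989, -0.0], [0.0, -0.0, -1.0]]
force: [0.1, -0.4, 0.3]
opening: 1.001
grasp_force: 0.0
```

```bash
python3 - <<'E'
from h import *
snap("wrist","w4")
E
```

```text
(no output)
```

View pics/w4.png

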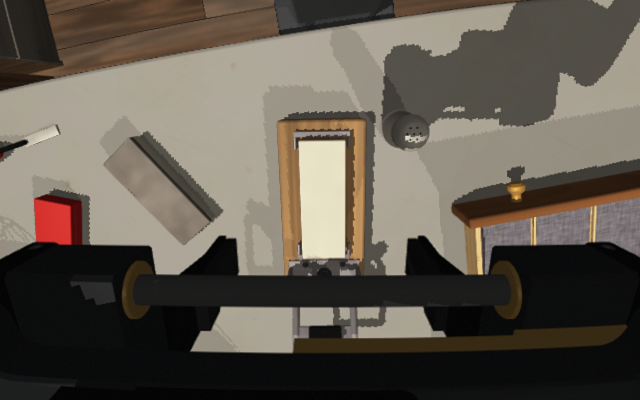

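The clamp stays open, with the bar behind the holder at (325,333). Stone 1's top corners are at (299,140), (346,140) and about (345,259), and stone 2 is at (160,190).

```bash
python3 - <<'E'
from h import *
np.set_printoptions(precision=4,suppress=True)
c=load("w4")
P=np.array([plane(c,*p,.05) for p in [(299,140),(347,140),(346,259),(300,258)]]);print(P,P.mean(0))
Q=np.array([plane(c,*p,.022) for p in [(104,165),(136,135),(214,213),(184,244)]]);print(Q,Q.mean(0))
s=c["color"].astype(int)[110:260,90:235].sum(2)
for t in (480,490):
    m=((s>340)&(s<t)).astype(np.uint8); m=cv2.morphologyEx(m,cv2.MORPH_OPEN,np.ones((7,7)))
    cn=max(cv2.findContours(m,0,2)[0],key=cv2.contourArea); r=cv2.minAreaRect(cn.astype(np.float32)); print(r)
    R=np.array([plane(c,u+90,v+110,.022) for u,v in cv2.boxPoints(r)]); print(R, R.mean(0),np.linalg.norm(R[0]-R[1]),np.linalg.norm(R[1]-R[2]))
E
```

```text
[[ 0.377  -0.1079  0.05  ]
 [ 0.384  -0.0601  0.05  ]
 [ 0.5137 -0.0777  0.05  ]
 [ 0.5051 -0.128   0.05  ]] [ 0.4449 -0.0934  0.05  ]
[[ 0.373  -0.3352  0.022 ]
 [ 0.3464 -0.2879  0.022 ]
 [ 0.4475 -0.2215  0.022 ]
 [ 0.4804 -0.2668  0.022 ]] [ 0.4118 -0.2778  0.022 ]
((57.638282775878906, 73.48175048828125), (138.52609252929688, 49.49708557128906), 52.73359680175781)
[[ 0.3458 -0.3489  0.022 ]
 [ 0.3218 -0.2933  0.022 ]
 [ 0.4595 -0.2301  0.022 ]
 [ 0.4902 -0.2875  0.022 ]] [ 0.4043 -0.2899  0.022 ] 0.06056307408157438 0.1515197363484975
((57.22164535522461, 73.27702331542969), (139.35653686523438, 49.91230010986328), 52.73359680175781)
[[ 0.3452 -0.3497  0.022 ]
 [ 0.321  -0.2937  0.022 ]
 [ 0.4595 -0.2301  0.022 ]
 [ 0.4905 -0.288   0.022 ]] [ 0.404  -0.2904  0.022 ] 0.061072297921415476 0.1523812405225917
```

>>> jog_arm:
  delta_pos:
    - [2.6, -0.25, -6]
    - [2.6, -0.25, -12]
    - [2.6, -0.25, -18]
    - [2.6, -0.25, -20.5]
    - [2.6, -0.25, -20.5]
    - [2.6, -0.25, -20.5]
    - [2.6, -0.25, -20.5]
    - [2.6, -0.25, -20.5]
    - [2.6, -0.25, -20.5]
    - [2.6, -0.25, -20.5]
    - [2.6, -0.25, -20.5]
  turn: [0, 0, 0, 0, 0, 0, 0, 0, 0, 0, 0]
  grip: [0, 0, 0, 0, 0, 1, 1, 1, 1, 1, 1]

```text
time_s: 18.3
position: [0.4461, -0.0936, 0.0321]
tcp_rot: [[-0.99, 0.144, 0.0], [0.144, 0.99, -0.0], [-0.0, -0.0, -1.0]]
force: [-0.0, -0.9, 1.7]
opening: 0.549
grasp_force: 29.9
```

>>> jog_arm:
  delta_pos:
    - [0, 0, 2]
    - [0, 0, 6]
    - [0, 0, 11]
    - [0, 0, 16]
    - [3, 5, 16]
    - [5, 10, 16]
    - [7, 15, 16]
    - [9, 20, 16]
    - [11, 25, 16]
    - [13, 28.4, 16]
    - [13, 28.4, 16]
    - [13, 28.4, 16]
  turn: [0, 0, 0, 0, 2, 4, 6, 8, 10.3, 10.3, 10.3, 10.3]
  grip: [1, 1, 1, 1, 1, 1, 1, 1, 1, 1, 1, 1]

```text
time_s: 19.8
position: [0.5745, 0.1902, 0.1906]
tcp_rot: [[-0.999, -0.036, -0.004], [-0.036, 0.999, -0.001], [0.004, -0.001, -1.0]]
force: [-0.3, 0.8, -3.7]
opening: 0.552
grasp_force: 29.9
```

```bash
python3 - <<'E'
from h import *
w=snap("wrist","w5")["color"]
a=snap("scene","s5")["color"][120:250,200:350]; b=snap("side","d5")["color"][110:240,230:380]
cv2.imwrite("pics/s5z.png",np.vstack([np.hstack([cv2.resize(x,(400,346),interpolation=cv2.INTER_CUBIC) for x in (a,b)]),cv2.resize(w[:200],(800,250))]))
E
```

```text
(no output)
```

View pics/s5z.png

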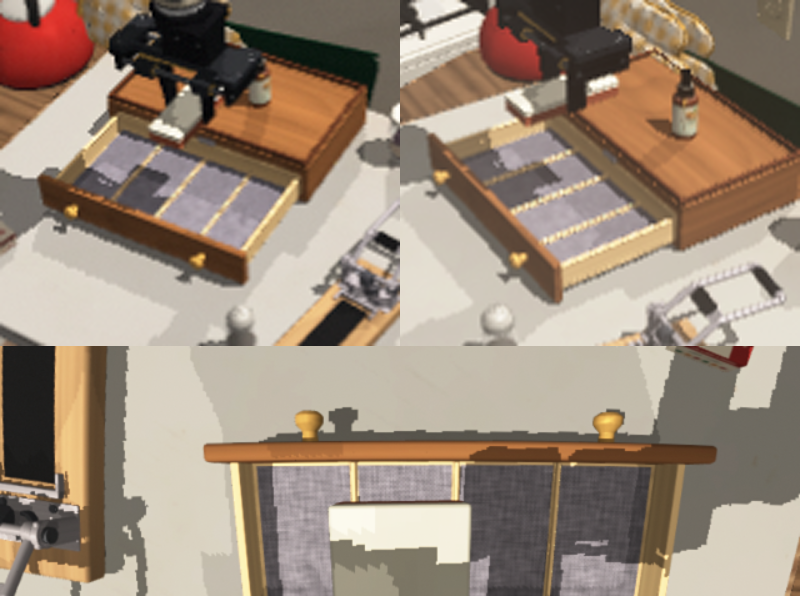

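The stone is held over the drawer with the bottle standing on the chest. In the wrist picture the ribs meet the front at about (283,94), (366,94) and (446,94).

```bash
python3 - <<'E'
from h import *
np.set_printoptions(precision=4,suppress=True)
c=load("w5")
for n,p,z in [("fT",(163,82),.064),("fT",(573,82),.064),("rib1",(283,94),.024),("rib2",(366,94),.024),("rib3",(446,94),.024),("rib3b",(439,190),.024),("knobR",(247,54),.04),("knobL",(486,54),.04),("side",(192,190),.048),("sideL",(535,190),.048),("sL",(189,94),.048),("sLL",(547,94),.048)]: print(n,plane(c,*p,z))
E
```

```text
fT [0.4854 0.0577 0.064 ]
fT [0.4707 0.395  0.064 ]
rib1 [0.4915 0.1513 0.024 ]
rib2 [0.4887 0.2275 0.024 ]
rib3 [0.4852 0.3018 0.024 ]
rib3b [0.5767 0.3063 0.024 ]
knobR [0.4595 0.1218 0.04  ]
knobL [0.4505 0.3276 0.04  ]
side [0.5794 0.0705 0.048 ]
sideL [0.5674 0.3896 0.048 ]
sL [0.4941 0.0728 0.048 ]
sLL [0.4809 0.384  0.048 ]
```

>>> jog_arm:
  delta_pos:
    - [0.1, 0.3, -4]
    - [0.1, 0.3, -9]
    - [0.1, 0.3, -13]
    - [0.1, 0.3, -15.5]
    - [0.1, 0.3, -16.3]
    - [0.1, 0.3, -16.3]
    - [0.1, 0.3, -16.3]
  turn: [0.4, 0.4, 0.4, 0.4, 0.4, 0.4, 0.4]
  grip: [1, 1, 1, 1, 1, 1, 1]

```text
time_s: 20.82
position: [0.5782, 0.1935, 0.0303]
tcp_rot: [[-0.999, -0.042, 0.003], [-0.042, 0.999, 0.0], [-0.003, 0.0, -1.0]]
force: [-0.4, 0.3, -3.4]
opening: 0.545
grasp_force: 29.9
```

>>> jog_arm:
  delta_pos:
    - [-0.1, 0, -0.2]
    - [-0.1, 0, -0.35]
    - [-0.1, 0, -0.35]
  turn: [0, 0, 0]
  grip: [1, 1, 1]

```text
time_s: 21.2
position: [0.576, 0.1936, 0.0255]
tcp_rot: [[-0.999, -0.043, 0.0], [-0.043, 0.999, 0.0], [-0.0, 0.0, -1.0]]
force: [0.2, -0.1, -3.0]
opening: 0.551
grasp_force: 29.9
```

>>> jog_arm:
  delta_pos:
    - [0, 0, 0]
    - [0, 0, 0]
    - [0, 0, 0]
    - [0, 0, 4]
    - [0, 0, 9]
    - [0, 0, 15]
    - [-2, -6, 20]
    - [-4, -12, 20]
    - [-6, -18, 20]
    - [-8, -24, 20]
    - [-10, -30, 20]
    - [-11, -33, 20]
  turn: [0, 0, 0, 0, 0, 0, 0, 0, 0, 0, 0, 0]
  grip: [0.3, 0.3, 0.3, 0.3, 0.3, 0.2, 0, 0, 0, 0, 0, 0]

```text
time_s: 22.7
position: [0.4652, -0.1386, 0.2258]
tcp_rot: [[-0.999, -0.042, 0.001], [-0.042, 0.999, -0.001], [-0.001, -0.001, -1.0]]
force: [0.4, 0.0, -0.3]
opening: 1.0
grasp_force: 0.0
```

```bash
python3 - <<'E'
from h import *
w=snap("wrist","w6")["color"]; a=snap("scene","s6")["color"][120:320,200:420]
print(read_state()["position"])
E
```

```text
[ 0.46523026 -0.14088925  0.22581736]
```

View pics/w6.png

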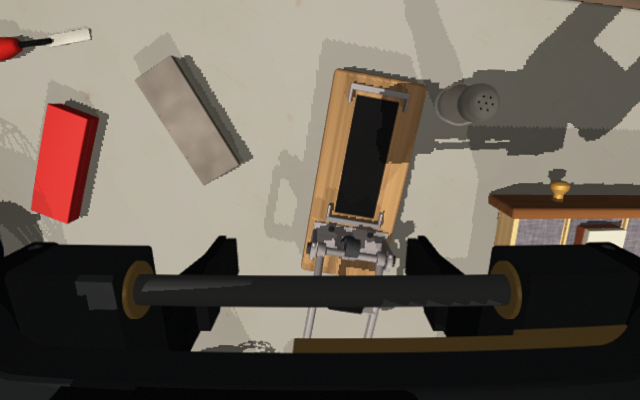

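Stone 1 lies in bay 3, at (600,235). Stone 2's top corners are about (136,79), (172,57), (238,163) and (205,184).

```bash
python3 - <<'E'
from h import *
np.set_printoptions(precision=4,suppress=True)
c=load("w6")
Q=np.array([plane(c,*p,.022) for p in [(136,79),(172,57),(238,163),(205,184)]]);print(Q,Q.mean(0))
for i in range(4):
    d=Q[(i+1)%4]-Q[i]; print(np.linalg.norm(d),np.degrees(np.arctan2(d[1],d[0])))
s=c["color"].astype(int)
for v in (80,120,150): print([int(x) for x in s[v,120:260:4].sum(1)])
E
```

```text
[[ 0.3716 -0.3347  0.022 ]
 [ 0.3494 -0.2953  0.022 ]
 [ 0.4557 -0.2295  0.022 ]
 [ 0.4804 -0.2667  0.022 ]] [ 0.4143 -0.2816  0.022 ]
0.04524638261389537 119.28299635933843
0.12491085681857253 31.749925532132202
0.04463256224845589 -56.35341571537364
0.12833696957367505 -147.98383894207205
[526, 524, 526, 531, 416, 412, 401, 397, 405, 408, 408, 412, 410, 411, 399, 400, 404, 143, 209, 204, 264, 263, 525, 527, 525, 527, 528, 529, 530, 518, 532, 531, 533, 532, 535]
[530, 529, 529, 530, 533, 529, 530, 530, 529, 534, 465, 407, 417, 415, 423, 436, 440, 448, 445, 447, 446, 435, 420, 131, 207, 204, 266, 264, 536, 529, 527, 526, 526, 529, 532]
[527, 528, 528, 527, 530, 529, 528, 525, 525, 525, 528, 529, 531, 532, 533, 464, 421, 425, 428, 423, 411, 402, 403, 413, 428, 419, 416, 402, 160, 210, 268, 267, 283, 539, 538]
```

>>> jog_arm:
  delta_pos:
    - [-1, -2, 0]
    - [-2, -4, 0]
    - [-3, -6, 0]
    - [-3, -8, 0]
    - [-4, -10, 0]
    - [-4, -12, 0]
    - [-5, -14, 0]
    - [-5, -14, 0]
    - [-5, -14, 0]
    - [-5, -14, 0]
    - [-5, -14, 0]
    - [-5, -14, 0]
  turn: [-10, -20, -30, -40, -50, -60, -70, -80, -90, -100, -110, -120]
  grip: [0, 0, 0, 0, 0, 0, 0, 0, 0, 0, 0, 0]

```text
time_s: 24.3
position: [0.4165, -0.2756, 0.2255]
tcp_rot: [[0.467, 0.884, 0.0], [0.884, -0.467, 0.0], [0.0, 0.0, -1.0]]
force: [0.5, 0.3, 0.6]
opening: 0.998
grasp_force: 0.0
```

>>> jog_arm:
  delta_pos:
    - [0, 0, -4]
    - [0, 0, -8]
    - [0, 0, -8]
    - [0, 0, -8]
    - [0, 0, -8]
  turn: [-10, -20, -31, -31, -31]
  grip: [0, 0, 0, 0, 0]

```text
time_s: 24.92
position: [0.4166, -0.2764, 0.1459]
tcp_rot: [[0.851, 0.524, 0.001], [0.524, -0.851, -0.001], [0.0, 0.001, -1.0]]
force: [0.0, -0.7, 0.1]
opening: 1.001
grasp_force: 0.0
```

```bash
python3 - <<'E'
from h import *
np.set_printoptions(precision=4,suppress=True)
s=read_state(); print(s["joint_positions"],s["position"])
w=snap("wrist","w7")
B=snap("side","d7")
# stone still there? project expected corners into side view vs. initial diff
A0=load("side0")["color"].astype(int)
for d in (B,):
    for p in [(.4143,-.2816,.022),(.3716,-.3347,.022),(.3494,-.2953,.022)]:
        u,v=proj(d,np.array(p)); print(u,v,d["color"][int(v),int(u)])
cv2.imwrite("pics/d7z.png",np.hstack([cv2.resize(B["color"][220:350,260:400],(400,371)),cv2.resize(w["color"],(400,371))]))
E
```

```text
[-46.3935  27.3146 104.2606   0.0087  48.3529  11.9739] [ 0.4166 -0.2764  0.1459]
327.73718590426404 303.3340805954789 [197 210 225]
324.851017897632 326.21896837253246 [187 200 214]
308.5494810679992 318.6413971192769 [152 162 170]
```

View pics/d7z.png

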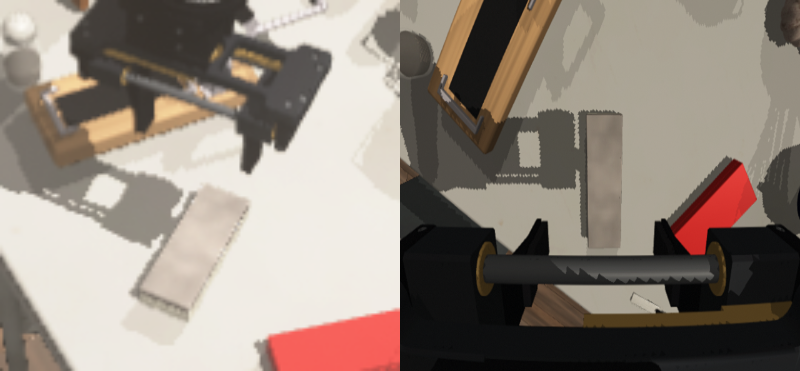

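Stone 2 is in place. In the wrist picture its top corners are about (299,124), (354,122), (354,266) and (302,266).

```bash
python3 - <<'E'
from h import *
np.set_printoptions(precision=4,suppress=True)
c=load("w7")
s=c["color"].astype(int)
m=((s.sum(2)>330)&(s.sum(2)<480)).astype(np.uint8); m[:100]=0;m[275:]=0;m[:,:290]=0;m[:,370:]=0
m=cv2.morphologyEx(m,cv2.MORPH_OPEN,np.ones((7,7)))
cn=max(cv2.findContours(m,0,2)[0],key=cv2.contourArea); r=cv2.minAreaRect(cn.astype(np.float32))
for Q in (np.array([plane(c,u,v,.022) for u,v in cv2.boxPoints(r)]),np.array([plane(c,*p,.022) for p in [(299,124),(354,122),(354,266),(302,266)]])):
    print(Q,Q.mean(0))
    for i in range(4):
        d=Q[(i+1)%4]-Q[i]; print(np.linalg.norm(d),np.degrees(np.arctan2(d[1],d[0])))
E
```

```text
[[ 0.3401 -0.2984  0.022 ]
 [ 0.4575 -0.2302  0.022 ]
 [ 0.4816 -0.2699  0.022 ]
 [ 0.3674 -0.3436  0.022 ]] [ 0.4117 -0.2855  0.022 ]
0.13572174740909418 30.19011680647641
0.046529735179263336 -58.73448025370254
0.13589883373095835 -147.17854747555626
0.052767242052116775 121.10168488289948
[[ 0.4573 -0.2303  0.022 ]
 [ 0.4821 -0.2676  0.022 ]
 [ 0.3741 -0.3381  0.022 ]
 [ 0.3491 -0.2974  0.022 ]] [ 0.4157 -0.2833  0.022 ]
0.04482290409667409 -56.29662023960622
0.12900474007564458 -146.87582876193324
0.04768172533298473 121.54804730544826
0.12727189799719416 31.84415916679186
```

>>> jog_arm:
  delta_pos:
    - [-0.2, -0.7, -5]
    - [-0.2, -0.7, -10]
    - [-0.2, -0.7, -13]
    - [-0.2, -0.7, -13.9]
    - [-0.2, -0.7, -13.9]
    - [-0.2, -0.7, -13.9]
    - [-0.2, -0.7, -13.9]
    - [-0.2, -0.7, -13.9]
    - [-0.2, -0.7, -13.9]
    - [-0.2, -0.7, -13.9]
    - [-0.2, -0.7, -13.9]
  turn: [0, 0, 0, 0, 0, 0, 0, 0, 0, 0, 0]
  grip: [0, 0, 0, 0, 0, 1, 1, 1, 1, 1, 1]

```text
time_s: 26.4
position: [0.414, -0.2835, 0.0066]
tcp_rot: [[0.853, 0.522, 0.0], [0.522, -0.853, -0.0], [-0.0, 0.0, -1.0]]
force: [0.2, -0.8, 3.4]
opening: 0.545
grasp_force: 30.0
```

>>> jog_arm:
  delta_pos:
    - [0, 0, 3]
    - [0, 0, 8]
    - [0, 0, 13]
    - [0, 0, 17]
    - [2, 6, 17]
    - [4, 12, 17]
    - [6, 18, 17]
    - [8, 24, 17]
    - [10, 30, 17]
    - [12, 36, 17]
    - [14, 42, 17]
    - [15, 48, 17]
  turn: [0, 0, 0, 0, -4, -8, -12, -16, -20, -24, -27, -29]
  grip: [1, 1, 1, 1, 1, 1, 1, 1, 1, 1, 1, 1]

```text
time_s: 27.9
position: [0.5635, 0.1949, 0.1752]
tcp_rot: [[0.999, 0.041, -0.001], [0.041, -0.999, -0.001], [-0.001, 0.0, -1.0]]
force: [1.5, -1.0, -3.4]
opening: 0.547
grasp_force: 30.0
```

>>> jog_arm:
  delta_pos:
    - [0.6, 4, 0]
    - [1, 7.2, 0]
    - [1, 7.2, 0]
    - [1, 7.2, 0]
  turn: [0, 0, 0, 0]
  grip: [1, 1, 1, 1]

```text
time_s: 28.4
position: [0.5722, 0.2645, 0.1751]
tcp_rot: [[0.999, 0.043, -0.003], [0.043, -0.999, -0.001], [-0.003, 0.001, -1.0]]
force: [0.0, -0.2, -3.5]
opening: 0.544
grasp_force: 30.0
```

>>> jog_arm:
  delta_pos:
    - [0.2, 0.3, -4]
    - [0.2, 0.3, -8]
    - [0.2, 0.3, -12]
    - [0.2, 0.3, -14]
    - [0.2, 0.3, -14.5]
    - [0.2, 0.3, -14.5]
    - [0.2, 0.3, -14.5]
  turn: [0, 0, 0, 0, 0, 0, 0]
  grip: [1, 1, 1, 1, 1, 1, 1]

```text
time_s: 29.28
position: [0.5768, 0.2684, 0.0331]
tcp_rot: [[0.999, 0.043, 0.003], [0.043, -0.999, 0.001], [0.003, -0.001, -1.0]]
force: [0.8, -0.6, -4.0]
opening: 0.548
grasp_force: 30.0
```

>>> jog_arm:
  delta_pos:
    - [-0.1, 0, -0.2]
    - [-0.1, 0, -0.35]
    - [-0.1, 0, -0.35]
  turn: [0, 0, 0]
  grip: [1, 1, 1]

```text
time_s: 29.65
position: [0.5743, 0.2681, 0.0279]
tcp_rot: [[0.999, 0.043, -0.0], [0.043, -0.999, -0.0], [-0.0, 0.0, -1.0]]
force: [0.4, 0.3, -4.4]
opening: 0.547
grasp_force: 30.0
```

>>> jog_arm:
  delta_pos:
    - [0, 0, 0]
    - [0, 0, 0]
    - [0, 0, 0]
    - [0, 0, 4]
    - [0, 0, 9]
    - [0, 0, 15]
    - [0, -4, 20]
    - [0, -10, 20]
    - [2, -16, 20]
    - [4, -22, 20]
    - [6, -28, 20]
    - [8, -34, 20]
  turn: [0, 0, 0, 0, 0, 0, 10, 20, 30, 40, 50, 60]
  grip: [0.3, 0.3, 0.3, 0.3, 0.3, 0.3, 0.5, 0.5, 0.5, 0.5, 0.5, 0.5]

```text
time_s: 31.15
position: [0.6537, -0.0706, 0.2283]
tcp_rot: [[0.458, 0.889, 0.001], [0.889, -0.458, 0.0], [0.0, 0.001, -1.0]]
force: [0.3, 0.1, 0.5]
opening: 0.504
grasp_force: 0.0
```

>>> jog_arm:
  delta_pos:
    - [0, -5, -3]
    - [0, -5, -6]
    - [0, -5, -6]
    - [0, -5, -6]
    - [0, -5, -6]
  turn: [10, 19, 19, 19, 19]
  grip: [0.5, 0.5, 0.5, 0.5, 0.5]

```text
time_s: 31.78
position: [0.6544, -0.118, 0.1698]
tcp_rot: [[0.149, 0.989, 0.003], [0.989, -0.149, -0.001], [-0.001, 0.003, -1.0]]
force: [-0.1, -0.8, -0.3]
opening: 0.502
grasp_force: 0.0
```

```bash
python3 - <<'E'
from h import *
w=snap("wrist","w8")["color"]
a=snap("scene","s8")["color"][120:270,205:405]; b=snap("side","d8")["color"]
cv2.imwrite("pics/s8z.png",np.vstack([np.hstack([cv2.resize(a,(400,300),interpolation=cv2.INTER_CUBIC),cv2.resize(b[120:270,235:435],(400,300),interpolation=cv2.INTER_CUBIC)]),np.hstack([cv2.resize(w,(480,300)),np.zeros((300,320,3),np.uint8)])]))
E
```

```text
(no output)
```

View pics/s8z.png

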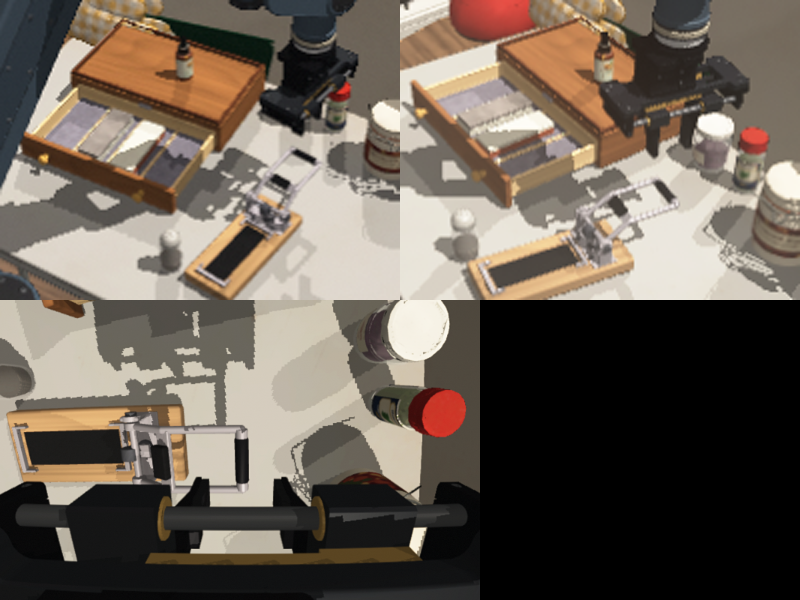

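Both stones lie in bays 2 and 3, and the bottle stands upright on the chest. The open bar is at wrist pixel (322,212), and a red-capped jar is at (587,150).

```bash
python3 - <<'E'
from h import *
c=load("w8")
print(plane(c,322,173,.091),plane(c,322,212,.091),plane(c,322,248,.091),"jar",plane(c,587,150,.09),read_state()["position"])
E
```

```text
[ 0.65907931 -0.09135128  0.091     ] [ 0.65476465 -0.12017974  0.091     ] [ 0.65051558 -0.14857402  0.091     ] jar [ 0.85430054 -0.10262446  0.09      ] [ 0.65395991 -0.11811281  0.16917605]
```

Aligned. I'll descend and pinch.

>>> jog_arm:
  delta_pos:
    - [0.1, -0.2, -4]
    - [0.1, -0.2, -8]
    - [0.1, -0.2, -9.7]
    - [0.1, -0.2, -9.7]
    - [0.1, -0.2, -9.7]
    - [0.1, -0.2, -9.7]
    - [0.1, -0.2, -9.7]
    - [0.1, -0.2, -9.7]
    - [0.1, -0.2, -9.7]
    - [0.1, -0.2, -9.7]
  turn: [0, 0, 0, 0, 0, 0, 0, 0, 0, 0]
  grip: [0.5, 0.5, 0.5, 0.5, 1, 1, 1, 1, 1, 1]

```text
time_s: 33.17
position: [0.6548, -0.1208, 0.0715]
tcp_rot: [[0.149, 0.989, 0.001], [0.989, -0.149, -0.0], [-0.0, 0.001, -1.0]]
force: [0.1, 0.1, 3.6]
opening: 0.124
grasp_force: 30.0
```

>>> jog_arm:
  delta_pos:
    - [-0.5, 0.1, 1.6]
    - [-1.25, 0.2, 3.1]
    - [-2.15, 0.3, 4.5]
    - [-3.25, 0.5, 5.75]
    - [-4.55, 0.65, 6.8]
    - [-5.95, 0.85, 7.7]
    - [-7.45, 1.1, 8.4]
    - [-9.05, 1.3, 8.85]
    - [-10.7, 1.55, 9.05]
    - [-12.35, 1.8, 9.05]
    - [-12.35, 1.8, 9.05]
  turn: [0, 0, 0, 0, 0, 0, 0, 0, 0, 0, 0]
  grip: [1, 1, 1, 1, 1, 1, 1, 1, 1, 1, 1]

```text
time_s: 34.55
position: [0.5325, -0.1048, 0.1659]
tcp_rot: [[0.147, 0.989, 0.007], [0.989, -0.147, -0.006], [-0.005, 0.007, -1.0]]
force: [-1.0, -2.0, 18.4]
opening: 0.127
grasp_force: 30.1
```

>>> jog_arm:
  delta_pos:
    - [-1.65, 0.25, -0.25]
    - [-3.2, 0.5, -0.7]
    - [-4.75, 0.7, -1.35]
    - [-6.15, 0.9, -2.25]
    - [-7.4, 1.1, -3.35]
    - [-8.5, 1.25, -4.6]
    - [-9.45, 1.4, -6.0]
    - [-10.2, 1.5, -7.5]
    - [-10.7, 1.6, -9.05]
    - [-10.85, 1.6, -9.7]
    - [-10.85, 1.6, -9.7]
  turn: [0, 0, 0, 0, 0, 0, 0, 0, 0, 0, 0]
  grip: [1, 1, 1, 1, 1, 1, 1, 1, 1, 1, 1]

```text
time_s: 35.92
position: [0.4228, -0.0896, 0.0644]
tcp_rot: [[0.146, 0.989, 0.001], [0.989, -0.146, -0.004], [-0.004, 0.002, -1.0]]
force: [-3.7, -13.4, -2.1]
opening: 0.119
grasp_force: 30.1
```

>>> jog_arm:
  delta_pos:
    - [0, 0, 0]
    - [0, 0, 0]
    - [0, 0, 0]
    - [0, 0, 4]
    - [0, 0, 8]
    - [0, 0, 13]
    - [0, 5, 13]
    - [0, 10, 13]
    - [0, 15, 13]
    - [0, 20, 13]
    - [0.5, 25, 13]
    - [0.5, 31.2, 13]
  turn: [0, 0, 0, 0, 0, 0, 10, 20, 30, 40, 50, 60]
  grip: [0.5, 0.5, 0.5, 0.5, 0.5, 0.5, 1, 1, 1, 1, 1, 1]

```text
time_s: 37.42
position: [0.4272, 0.2271, 0.1946]
tcp_rot: [[-0.785, 0.619, 0.001], [0.619, 0.785, -0.0], [-0.0, 0.0, -1.0]]
force: [1.7, -0.5, 0.5]
opening: 0.007
grasp_force: 0.0
```

>>> jog_arm:
  delta_pos:
    - [0, 0, 0]
    - [0, 0, 0]
    - [0, 0, 0]
    - [0, 0, 0]
    - [0, 0, 0]
    - [0, 0, 0]
  turn: [10, 20, 30, 41, 41, 41]
  grip: [1, 1, 1, 1, 1, 1]

```text
time_s: 38.17
position: [0.427, 0.2255, 0.1944]
tcp_rot: [[-0.999, -0.04, -0.0], [-0.04, 0.999, -0.0], [0.0, -0.0, -1.0]]
force: [0.7, -0.1, 0.2]
opening: 0.005
grasp_force: 0.0
```

```bash
python3 - <<'E'
from h import *
np.set_printoptions(precision=4,suppress=True)
c=snap("wrist","w9");snap("scene","s9");d=snap("side","d9")
# clamp check: compare holder region with first view after folding: dark bar pixels near projected bar e=10
A=load("s9")
for n,C in (("A",A),("B",d)):
    for p in [(.422,-.089,.083),(.655,-.1205,.091)]:
        u,v=proj(C,np.array(p)).round().astype(int); print(n,u,v,C["color"][v-1:v+2,u-1:u+2].sum(2).ravel())
print(read_state()["position"])
E
```

```text
A 318 240 [ 58  77  80  46  53  68 221  95  45]
A 357 198 [563 559 561 569 564 568 566 564 566]
B 292 240 [190 197 201 186 193 200 207 190 197]
B 367 215 [652 627 583 627 588 581 591 586 581]
[0.4272 0.2254 0.1944]
```

>>> jog_arm:
  delta_pos:
    - [0, 0, -6]
    - [0, 0, -12]
    - [0, 0, -15.9]
    - [0, 0, -15.9]
    - [2, 0.1, -15.9]
    - [4, 0.2, -15.9]
    - [6, 0.25, -15.9]
    - [8, 0.35, -15.9]
    - [10, 0.45, -15.9]
    - [12, 0.5, -15.9]
    - [14, 0.6, -15.9]
    - [16, 0.7, -15.9]
  turn: [0, 0, 0, 0, 0, 0, 0, 0, 0, 0, 0, 0]
  grip: [1, 1, 1, 1, 1, 1, 1, 1, 1, 1, 1, 1]

```text
time_s: 39.83
position: [0.5871, 0.2322, 0.0376]
tcp_rot: [[-0.999, -0.042, -0.001], [-0.042, 0.999, -0.001], [0.001, -0.0, -1.0]]
force: [-1.0, -1.3, -0.6]
opening: 0.006
grasp_force: 1.0
```

>>> jog_arm:
  delta_pos:
    - [1, 0, 0]
    - [2, 0.1, 0]
    - [3, 0.1, 0]
    - [3.5, 0.1, 0]
    - [3.5, 0.1, 0]
  turn: [0, 0, 0, 0, 0]
  grip: [1, 1, 1, 1, 1]

```text
time_s: 40.45
position: [0.6216, 0.2335, 0.0353]
tcp_rot: [[-0.999, -0.043, -0.002], [-0.043, 0.999, -0.0], [0.002, -0.0, -1.0]]
force: [-2.2, -0.6, 1.4]
opening: 0.004
grasp_force: 1.3
```

>>> jog_arm:
  delta_pos:
    - [0.4, 0, 0]
    - [0.8, 0, 0]
    - [1.2, 0, 0]
    - [1.6, 0, 0]
    - [1.6, 0, 0]
  turn: [0, 0, 0, 0, 0]
  grip: [1, 1, 1, 1, 1]

```text
time_s: 41.08
position: [0.6344, 0.2338, 0.0348]
tcp_rot: [[-0.999, -0.043, -0.008], [-0.043, 0.999, -0.0], [0.008, 0.0, -1.0]]
force: [-8.0, 0.3, 4.6]
opening: 0.003
grasp_force: 3.9
```

>>> jog_arm:
  delta_pos:
    - [0.3, 0, 0]
    - [0.6, 0, 0]
    - [0.6, 0, 0]
  turn: [0, 0, 0]
  grip: [1, 1, 1]

```text
time_s: 41.45
position: [0.6342, 0.2338, 0.0348]
tcp_rot: [[-0.999, -0.043, -0.021], [-0.043, 0.999, -0.002], [0.021, -0.001, -1.0]]
force: [-18.1, 0.9, 13.0]
opening: 0.008
grasp_force: 9.2
```

>>> jog_arm:
  delta_pos:
    - [-3, 0, 0]
    - [-6, 0, 0]
    - [-10, 0, 4]
    - [-12, 0, 10]
    - [-12, 0, 16]
    - [-12, 0, 16]
  turn: [0, 0, 0, 0, 0, 0]
  grip: [1, 1, 1, 1, 1, 1]

```text
time_s: 42.2
position: [0.5289, 0.2345, 0.2011]
tcp_rot: [[-0.999, -0.043, 0.015], [-0.043, 0.999, 0.003], [-0.015, 0.002, -1.0]]
force: [0.5, -0.1, -0.5]
opening: 0.005
grasp_force: 0.0
```

```bash
python3 - <<'E'
from h import *
w=snap("wrist","w10")["color"]
a=snap("scene","s10")["color"]; b=snap("side","d10")["color"]
R=lambda x:cv2.resize(x,(400,300),interpolation=cv2.INTER_CUBIC)
cv2.imwrite("pics/s10z.png",np.vstack([np.hstack([R(a[120:270,205:405]),R(b[120:270,235:435])]),np.hstack([R(w),R(b[195:285,250:370])])]))
E
```

```text
(no output)
```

View pics/s10z.png

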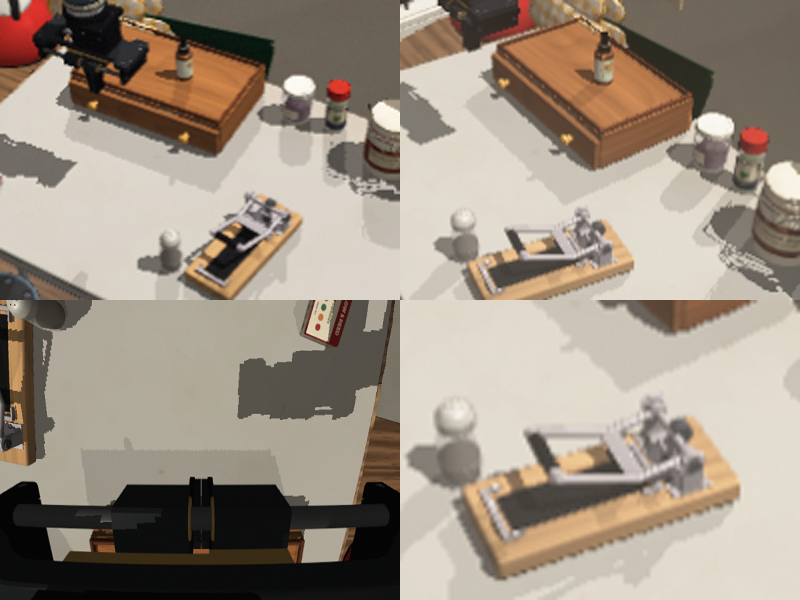

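The drawer looks flush, the clamp is folded and the bottle is upright. I'll check the drawer travel from the knobs before handing in.

```bash
python3 - <<'E'
from h import *
np.set_printoptions(precision=4,suppress=True)
def blobs(C,x0,x1,y0,y1):
    h=cv2.cvtColor(C["color"],cv2.COLOR_BGR2HSV)[y0:y1,x0:x1]
    m=((h[...,0]>14)&(h[...,0]<28)&(h[...,1]>140)&(h[...,2]>130)).astype(np.uint8)
    n,l,s,c=cv2.connectedComponentsWithStats(m); o=sorted([(int(s[i,4]),*(c[i]+[x0,y0])) for i in range(1,n)])[-2:]
    return sorted([(a[1],a[2]) for a in o])
r={}
for k,(ra,rb) in {"0":((215,290,185,230),(235,285,165,215)),"10":((240,310,160,200),(275,330,150,200))}.items():
    a=blobs(load("scene"+k if k=="0" else "s10"),*ra); b=blobs(load("side"+k if k=="0" else "d10"),*rb)
    A=load("scene0");B=load("side0"); r[k]=[tri(A,p,B,q) for p,q in zip(a,b)]; print(k,a,b,r[k])
E
```

```text
0 [(np.float64(226.76923076923077), np.float64(198.6153846153846)), (np.float64(274.125), np.float64(217.125))] [] []
10 [(np.float64(251.0), np.float64(171.9090909090909)), (np.float64(296.77777777777777), np.float64(188.16666666666666))] [(np.float64(287.5), np.float64(160.0)), (np.float64(320.0), np.float64(189.0))] [(array([0.6384, 0.3444, 0.0295]), np.float64(0.002883208206697351)), (array([0.6536, 0.1365, 0.0211]), np.float64(0.00017642440637292907))]
```

```bash
python3 - <<'E'
from h import *
A=load("scene0")
for p,q in [((226.77,198.62),(251,171.91)),((274.13,217.13),(296.78,188.17))]: print(plane(A,*q,.035)-plane(A,*p,.035))
E
```

```text
[0.16980534 0.00761686 0.        ]
[0.17031881 0.00711958 0.        ]
```

The travel is 0.170 m, so the drawer is fully home.

```bash
python3 -c "
from rig import *
print(hand_in())"
```

```text
the job is handed in; nothing more can be done
None
```

The job is done and handed in: the oil bottle stands on the chest, both whetstones (the clamped one and the only loose one on the table) lie in bays 3 and 2, the clamp is folded down, and the drawer is fully home (0.170 m of travel measured).

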